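Hold a glass cell in the inspection lamp's beam by its frosted sides

TASK

Check the longest of the three glass cells for smears: draw it up out of its rack, gripping it by its two frosted long sides only and never touching its clear end windows, and hold it upright midway between the lamp and the camera that face each other on the inspection rail, centred in the beam and turned so that the light goes squarely in through one clear window and out through the other. Finish while still holding it there, motionless and touching nothing else; do not knock the lamp, camera or rail, and leave everything else where it is.

Things in the scene. Friction and masses are not known exactly. Their poses are not given: they have to be found in the camera images.
- cell_long_center (a point): Longest of 3 open empty glass cells upright in the rack: 43 mm long (its x, the light path), 24 wide (y), 60 tall (z), 35 g. Point: its centre, half-way up, 30 mm over its underside. Long sides (facing +y and -y, 24 mm apart) are frosted white: grip these. Ends (facing +x and -x) are clear windows: do not touch. Starts 20 mm deep in a well, 1.5 mm play all round; its top 40 mm are above the rack.
- cell_mid_center (a point): A shorter cell of the same make in the same rack, 23 mm long, 24 mm wide, 60 mm tall; centre, half-way up. To be left in the rack. Which cell stands in which well varies.
- cell_short_center (a point): The shortest cell of the same make in the same rack, 13 mm long, 24 mm wide, 60 mm tall; centre, half-way up. To be left in the rack.
- rack: Grey plastic cell rack, fixed to the work surface: 188 mm long (its x axis), 42 mm wide (y), 24 mm high, with three equal wells in a row along x, 58 mm apart, the cells' lengths lying along the row. Origin: centre of its underside, on the work surface.
- bench_beam (a point): Point on the light beam midway between lamp and camera, 130 mm above the work surface. Its x axis is the beam, level, pointing from lamp to camera; z up. Lamp and camera lens face each other across a free gap of 136 mm (68 mm to either side of this point); their front rims are 37 mm in diameter.
- bench: Fixed inspection bench: aluminium rail 400 mm long (its x, along the beam), 44 wide, top 22 mm up, carrying on posts a silver finned LED lamp head (-x side) and a black-lensed camera (+x side), both up to 45 mm in diameter, tops 153 mm above the work surface. Origin on the work surface below the beam's midpoint; axes as the beam's.
- strip_tin: White capped plastic tube, 36 mm in diameter, 98 mm tall; origin at the centre of its underside. Bystander.
- dropper: Small amber dropper bottle beside the rack, 30 mm in diameter, 66 mm tall; origin at the centre of its underside. Bystander.
- stain_bottle: Amber bottle, 44 mm in diameter, 85 mm tall; origin at the centre of its underside. Bystander.
- beaker: Glass beaker, 60 mm in diameter, 75 mm tall; origin at the centre of its underside. Bystander.
- slide_box: Open white box of microscope slides, 105 x 85 x 42 mm; origin at the centre of its underside. Bystander.
- mug: White plastic cup, 72 mm in diameter, 88 mm tall; origin at the centre of its underside. Bystander.
Mind the look-alikes: they are no part of the job. What is shaped like the part that bears cell_long_center but red is not meant. Several things have the shape of the rack; the one meant has the colours described above.

How it is judged (in metres and radians):
On the way:
1. the long cell is drawn clear of the rack, upright, held by both frosted sides (height (world z) of cell_long_center above 0.07 m and angle between cell_long_center's own z axis and vertical below 0.3 rad and contact force between the fingers and cell_long_c0 above 0.5 N and contact force between the fingers and cell_long_c1 above 0.5 N), for 0.2 s.
At the end, for the whole second after the job is handed in: The long cell is held still in the air by both frosted sides, touching nothing else: upright within 7 deg, its length along the beam within 8 deg, its centre within 6 mm of the beam sideways, 10 mm in height, 25 mm of midway. All other things within 30 mm of their start (horizontal distance between cell_long_center and bench_beam below 0.03 m and x of cell_long_center in the frame of bench_beam between -0.025 and 0.025 m and y of cell_long_center in the frame of bench_beam between -0.006 and 0.006 m and z of cell_long_center in the frame of bench_beam between -0.01 and 0.01 m and angle between the x axis of cell_long_center and the x axis of bench_beam, either way round below 0.14 rad and angle between cell_long_center's own z axis and vertical below 0.12 rad and contact force between the fingers and cell_long_c0 above 0.5 N and contact force between the fingers and cell_long_c1 above 0.5 N and contact force between cell_long and bench below 0.05 N and contact force between cell_long and rack below 0.05 N and linear speed of cell_long below 0.02 m/s and distance of each of cell_mid_center, cell_short_center, strip_tin, dropper, stain_bottle, beaker, slide_box, mug from where it was at the start of the episode below 0.03 m); the arm keeps its last pose, push and grip.
It fails at once if a finger touches a clear window of the long cell (contact force between the fingers and cell_long_c2 above 0.2 N or contact force between the fingers and cell_long_c3 above 0.2 N).
It fails at once if the robot or the cell knocks the inspection bench (contact force between any of the arm, the fingers and bench above 3 N or contact force between cell_long and bench above 2 N).
It fails at once if another cell or a bystander is shifted by more than 30 mm (distance of any of cell_mid_center, cell_short_center, strip_tin, dropper, stain_bottle, beaker, slide_box, mug from where it was at the start of the episode above 0.03 m).
It also fails if it takes over 42 s, if anything falls off the work surface, if the arm or the gripper's body presses on something with over 40 N, if the wrist force passes 120 N, or if a joint passes its speed limit or range.

ROBOT

A 6-joint arm with a two-finger parallel gripper is mounted at the origin on the work surface. World frame = base frame: x ahead of the robot, y to its left, z up, the work surface at z = 0. Lengths are in m, angles in degrees, forces in N, time in s.
With the tool pointing down it reaches from about 0.325 to 0.775 m from the base axis. Payload 9.3 kg.
Tool frame: the origin (TCP) lies midway between the tips of the shut fingers; the grasp point (between the pads) lies 19 mm behind it; z points along the fingers, y is the line along which they close (so a half turn about z gives the same grasp; the last joint's range is limited). The gripper opens to 85 mm and grips with 20 to 120 N. Pads are 22 mm wide; open, the fingers measure 114 mm over their backs; the gripper's body (76 mm by 85 mm) begins 54 mm behind the grasp point. The pads swing forward as they close: fully open they stand 13 mm farther back than shut.
Start: joints at [-83.973, 14.817, 1.232, 76.415, 0, 81.257], TCP at [0.14, -0.532, 0.231] pointing down, gripper open.
Joint ranges: [-174.27, 174.27], [-52.1, 104.24], [-59.71, 78.15], [-110.17, 111.67], [-87.03, 83.33], [-180, 180]. Speed limits (degrees/s): [127.2, 127.2, 159.86, 180, 180, 180].

INTERFACE

Orientations are given as [roll, pitch, yaw] about the fixed x, y, z axes, in that order (R = Rz(yaw) Ry(pitch) Rx(roll)).
In Python, from cell import robot, viewer, finder gives the robot as it stands.
- The arm moves only by the tool arm_command, never from a script. Its argument "deltas" is a list of rows, each a list of 4 numbers: the shift along the tool's x, y, z in mm, then the turn about the tool's z in degrees. In form: [[dx, dy, dz, yaw], ...]. A call has 1 to 10 rows; each row shifts and turns the commanded pose from where the row before left it, along the tool's axes as they then stand; what a row does not reach is not made up. A row lasts 1/12 s, in which the tool goes at most 41.7 mm and 7.16 degrees, less where a joint would pass 70% of its speed; a pose out of reach is approached as far as the arm can. A call is refused whole if a number of a shift passes 41.7 or a number of a turn 7.16, either way. A call with a gripper value outside its range is refused whole. "fingers" is the finger opening in mm, from 0 to 85.4, set as the call begins (left out, the last holds). The fingers move at their own pace and stop on an object; "newtons" is the grip in N (left out, the last holds). Time passes only in rows, so rows that do not move let the fingers close. It gives the time, the measured TCP pose, the force, the opening and the grip force at its end, in the units of the state.
- robot.get_obs(): the state, without advancing time (a new reading comes with each control period).
- viewer.get_image(name): name is "side" or "top"; returns a dict with "frame" (420x560x3 uint8, red, green, blue), "fovy" (degrees; the focal length in pixels is half the picture's height over the tangent of half this angle, whatever the lens; pixels are square), "cx", "cy" (the principal point, pixels), "k1" (the pictures are not rectified: a ray, as slopes to the right and down, at radius r is drawn at 1 + k1 r^2 times it, then the intrinsics apply), "rvec" (rotation vector, rad) and "tvec" (3), from world to camera coordinates, as OpenCV has them. Camera axes: x right, y down, z forward; pixel columns grow to the right and rows downward; lengths in m; the calibration is good to about 2 mm. A picture is of the moment at which its call begins. There is no depth.
- robot.job_done(): hands the job in; it is judged then, once.
Trained networks look in the newest picture that a camera, given by its name, has taken for a name from the list of things; names that differ only in an ending like _2 or _b are one class to them, and where a whole thing is asked for, a point or a joint stands for the part that bears it (a point fixed in the world has none). Each returns a list of dicts, best first, with "conf" (0 to 1); they miss things now and then, are a little off and sometimes report something else, mostly with a low value. They report only what shows in the picture. A call takes as long as a camera call. They do not tell look-alikes from the thing itself.
- finder.spot_in(camera, target): "xy" ([column, row] in pixels, amid what is visible of it).
- finder.pinpoint(camera, target): "xy" ([column, row] in pixels: a listed point, or the origin of a listed thing).
The state is a dict: "time_s": time; "q": joint angles; "joint_velocities": joint speeds; "joint_efforts": joint torques, N m; "tcp_pos": TCP position; "ee_rot": TCP orientation; "wrist_force": force on the tool from outside, world axes, zero at the start; "torque": the same for the moment, N m; "grip_width": finger opening in m; "gripper_force": force on a finger pad.
Only numpy, scipy, OpenCV 4.12 (cv2) and the standard library are available. Lean on these libraries where they do the work, as an engineer would, in place of code of your own. Each camera call takes 0.05 s, during which the arm holds its last target. There are 200 camera calls.

## Working session

There is one attempt and no reset: what is moved stays moved. The work goes in short steps, Python scripts to look and compute and a tool call to move; the robot and the scene stay as the last step left them, time stands still between calls to the robot, and variables do not carry over. Pictures are saved under pics/ and viewed, at most 10 in all, crops included, and the job is handed in when it is done.

Besides the shell and the picture viewer there is one more tool, called after "Emit:" as name(argument=value, ...) on one line, values as JSON. arm_command: Moves the arm, as the interface text tells. Its arguments: {"type":"object","properties":{"deltas":{"type":"array","items":{"type":"array","items":{"type":"number"}}},"fingers":{"type":"number"},"newtons":{"type":"number"}},"required":["deltas"]}

```bash
mkdir -p pics; cat > h.py <<'E'
import numpy as np, cv2
from cell import robot, viewer, finder
def cam(n):
    d=viewer.get_image(n); return d
def K(d):
    h=d["frame"].shape[0]; f=h/2/np.tan(np.radians(d["fovy"])/2)
    return np.array([[f,0,d["cx"]],[0,f,d["cy"]],[0,0,1.]]), np.array([d["k1"],0,0,0,0.])
def proj(d,P):
    k,D=K(d); return cv2.projectPoints(np.array(P,float).reshape(-1,1,3),np.array(d["rvec"],float),np.array(d["tvec"],float),k,D)[0].reshape(-1,2)
def ray(d,uv):
    k,D=K(d); u=cv2.undistortPoints(np.array(uv,float).reshape(-1,1,2),k,D).reshape(-1,2)
    R=cv2.Rodrigues(np.array(d["rvec"],float))[0]; t=np.array(d["tvec"],float).ravel()
    return -R.T@t, np.c_[u,np.ones(len(u))]@R
def onz(d,uv,z):
    c,r=ray(d,uv); return c+r*((z-c[2])/r[:,2])[:,None]
def tri(da,ua,db,ub):
    a,r=ray(da,ua);b,s=ray(db,ub);r=r[0]/np.linalg.norm(r[0]);s=s[0]/np.linalg.norm(s[0])
    x=np.linalg.lstsq(np.c_[r,-s],b-a,rcond=None)[0];p=a+r*x[0];q=b+s*x[1]
    return (p+q)/2,np.linalg.norm(p-q)
E
python3 - <<'E'
from h import *
np.set_printoptions(precision=3,suppress=True)
for n in("top","side"):
    d=cam(n);cv2.imwrite(f"pics/{n}0.png",d["frame"][:,:,::-1]);print(n,d["fovy"],-cv2.Rodrigues(np.array(d["rvec"]))[0].T@np.array(d["tvec"]).ravel())
    for t in("cell_long_center","cell_mid_center","cell_short_center","rack","bench_beam","bench","dropper","strip_tin","stain_bottle","beaker","slide_box","mug"):
        print(t,[(np.round(x["xy"]).tolist(),round(x["conf"],2)) for x in finder.pinpoint(n,t)][:5])
E
```

```text
top 54.70211146493539 [ 0.522 -0.033  0.899]
cell_long_center [([415.0, 192.0], 0.86), ([367.0, 192.0], 0.56)]
cell_mid_center [([367.0, 242.0], 0.59), ([321.0, 225.0], 0.45)]
cell_short_center [([368.0, 216.0], 0.53), ([363.0, 217.0], 0.52)]
rack [([364.0, 216.0], 0.56)]
bench_beam [([144.0, 210.0], 0.96)]
bench [([167.0, 212.0], 0.8)]
dropper [([323.0, 226.0], 0.72), ([367.0, 216.0], 0.46)]
strip_tin [([205.0, 158.0], 0.72)]
stain_bottle [([279.0, 304.0], 0.67), ([264.0, 134.0], 0.56), ([167.0, 214.0], 0.31)]
beaker [([267.0, 134.0], 0.68)]
slide_box [([372.0, 126.0], 0.75), ([168.0, 212.0], 0.71)]
mug [([184.0, 129.0], 0.71)]
side 51.25410634932341 [ 0.346 -0.815  0.572]
cell_long_center [([340.0, 319.0], 0.9), ([320.0, 282.0], 0.6)]
cell_mid_center [([260.0, 289.0], 0.88), ([392.0, 284.0], 0.17)]
cell_short_center [([292.0, 288.0], 0.61)]
rack [([230.0, 388.0], 0.8), ([292.0, 301.0], 0.64), ([335.0, 229.0], 0.59)]
bench_beam [([237.0, 156.0], 0.68)]
bench [([241.0, 202.0], 0.9), ([293.0, 301.0], 0.29)]
dropper [([269.0, 274.0], 0.79)]
strip_tin [([300.0, 208.0], 0.81)]
stain_bottle [([181.0, 265.0], 0.84)]
beaker [([334.0, 230.0], 0.9)]
slide_box [([392.0, 284.0], 0.66), ([290.0, 288.0], 0.54)]
mug [([307.0, 195.0], 0.91)]
```

View pics/top0.png

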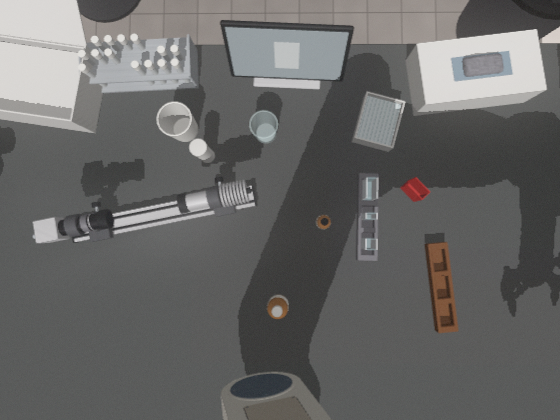

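View pics/side0.png

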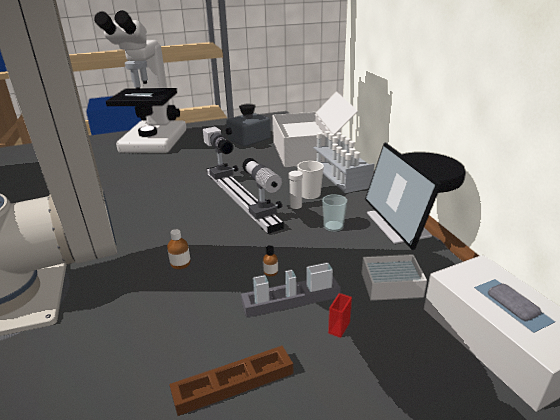

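The top view shows the grey rack at about (369,216). Its long cell is at (370,188), the short one at (370,216) and the mid one at (370,243). Two things could be mistaken for the target: the red cell at (415,190), side view (340,316), and the brown rack at (442,288). I choose the cell at the far end of the grey rack, top (370,188) and side (319,277). Next I check it in a close crop and measure.

```bash
python3 - <<'E'
import cv2,numpy as np
a=cv2.imread("pics/top0.png");b=cv2.imread("pics/side0.png")
A=cv2.resize(a[165:270,345:395],None,fx=5.5,fy=5.5,interpolation=cv2.INTER_CUBIC)
B=cv2.resize(b[255:325,235:345],None,fx=4.6,fy=4.6,interpolation=cv2.INTER_CUBIC)
c=np.zeros((600,800,3),np.uint8);c[:A.shape[0],:A.shape[1]]=A;c[:B.shape[0],285:285+B.shape[1]]=B
cv2.imwrite("pics/c1.png",c)
A=cv2.resize(a[165:250,30:265],None,fx=3.4,fy=3.4,interpolation=cv2.INTER_CUBIC)
B=cv2.resize(b[120:240,200:295],None,fx=2.5,fy=2.5,interpolation=cv2.INTER_CUBIC)
c=np.zeros((600,800,3),np.uint8);c[:A.shape[0],:A.shape[1]]=A[:,:800];c[295:295+B.shape[0],:B.shape[1]]=B
cv2.imwrite("pics/c2.png",c)
E
```

```text
(no output)
```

View pics/c1.png

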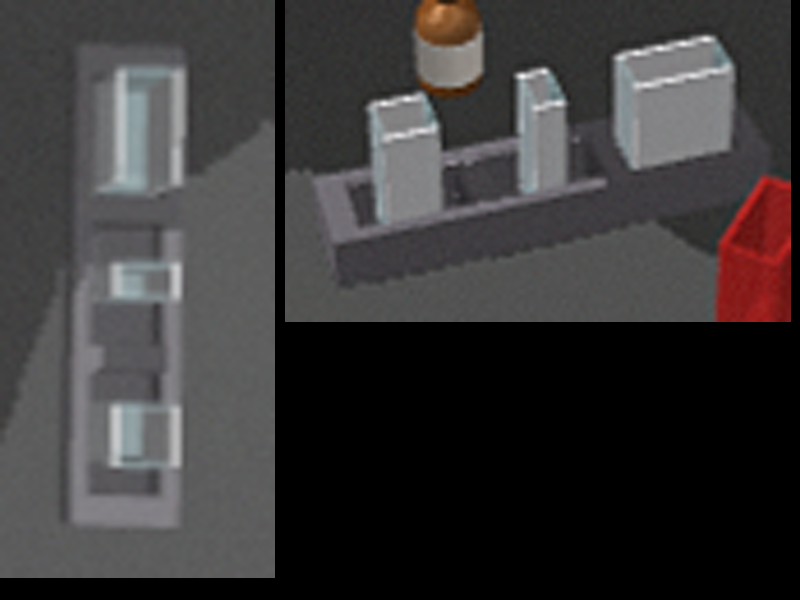

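View pics/c2.png

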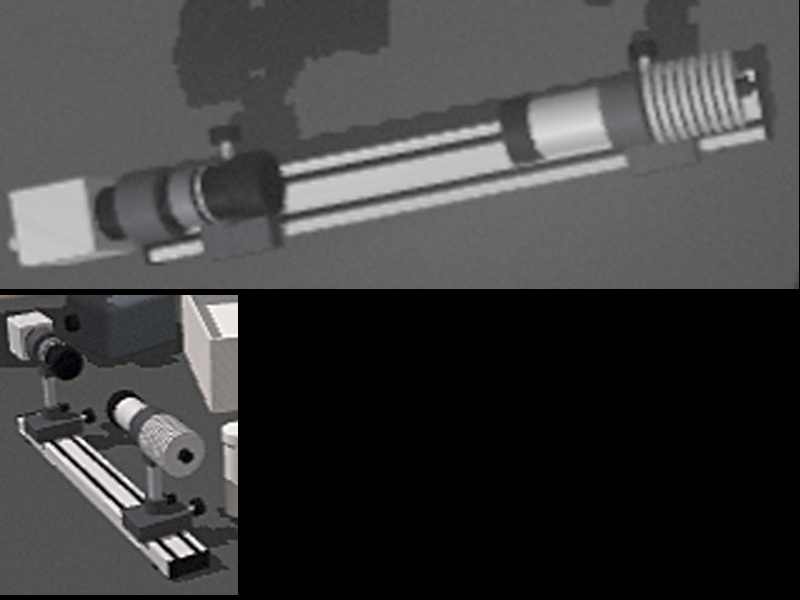

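The crop confirms it: the rack is grey and the clear cell at its far end is the longest. The lamp front ring is at about (180,203) and the camera lens front at (113,219) in the top view. Now I compute poses.

```bash
cat > m1.py <<'E'
from h import *
np.set_printoptions(precision=4,suppress=True)
T=cam("top");S=cam("side")
t=lambda x,y:[345+x/5.5,165+y/5.5]
s=lambda x,y:[235+(x-285)/4.6,255+y/4.6]
b=lambda x,y:[30+x/3.4,165+y/3.4]
print("rim top",onz(T,[t(117,67),t(186,67),t(183,190),t(112,190)],.064))
print("rim side",onz(S,[s(623,88),s(732,68),s(617,55),s(712,38)],.064), "base",onz(S,[s(628,165),s(730,148)],.024))
print("rack top",onz(T,[t(78,45),t(185,45),t(180,525),t(70,525)],.024))
print("rail up/low edges",onz(T,[b(283,162),b(500,123),b(155,262),b(285,234),b(710,152),b(765,137)],.022))
print("lampaxis/cam",onz(T,[b(505,131),b(283,185)],.13))
print("beam",onz(T,[[144,210]],.13),onz(S,[[237,156]],.13),tri(T,[[144,210]],S,[[237,156]]))
from scipy.optimize import least_squares
E
python3 m1.py
```

```text
rim top [[ 0.6316 -0.1856  0.064 ]
 [ 0.6315 -0.2115  0.064 ]
 [ 0.5852 -0.2097  0.064 ]
 [ 0.5852 -0.1832  0.064 ]]
rim side [[ 0.5857 -0.2062  0.064 ]
 [ 0.6327 -0.2089  0.064 ]
 [ 0.5914 -0.1845  0.064 ]
 [ 0.6332 -0.187   0.064 ]] base [[ 0.5879 -0.2074  0.024 ]
 [ 0.6322 -0.2116  0.024 ]]
rack top [[ 0.6456 -0.1777  0.024 ]
 [ 0.6455 -0.2198  0.024 ]
 [ 0.4578 -0.2151  0.024 ]
 [ 0.4578 -0.1724  0.024 ]]
rail up/low edges [[0.5604 0.3562 0.022 ]
 [0.5852 0.2176 0.022 ]
 [0.4967 0.4364 0.022 ]
 [0.5145 0.3536 0.022 ]
 [0.5666 0.0831 0.022 ]
 [0.5762 0.048  0.022 ]]
lampaxis/cam [[0.573  0.1838 0.13  ]
 [0.5428 0.3079 0.13  ]]
beam [[0.5607 0.2496 0.13  ]] [[0.5591 0.2499 0.13  ]] (array([0.5599, 0.2497, 0.13  ]), np.float64(0.0015570874406834428))
```

```bash
cat > m2.py <<'E'
from h import *
from scipy.optimize import least_squares
np.set_printoptions(precision=4,suppress=True)
o=robot.get_obs();print(o["time_s"],o["tcp_pos"],o["ee_rot"],o["q"],o["grip_width"])
T=cam("top");g=cv2.GaussianBlur(cv2.cvtColor(T["frame"],cv2.COLOR_RGB2GRAY),(3,3),0).astype(np.float32)
def edge(p,n,sgn,w=4):
    s=np.arange(-w,w+.01,.25);q=p+s[:,None]*n
    v=cv2.remap(g,q[None,:,0].astype(np.float32),q[None,:,1].astype(np.float32),cv2.INTER_LINEAR)[0]
    d=sgn*np.gradient(v);i=d.argmax();return q[i],d[i]
def fit(L,z):
    # rail edge lines: line between approx world pts, dir outward: bright->dark
    for a,b,side in L:
        P=np.array(a)+np.linspace(0,1,25)[:,None]*(np.array(b)-a);uv=proj(T,np.c_[P,np.full(25,z)])
        d=(uv[-1]-uv[0]);n=np.array([-d[1],d[0]])/np.linalg.norm(d)*side
        r=[edge(u,n,-1) for u in uv];m=np.array([x[1] for x in r]);X=onz(T,[x[0] for x in r],z)
        vx,vy,x0,y0=cv2.fitLine(X[m>.5*np.median(m),:2].astype(np.float32),cv2.DIST_HUBER,0,1e-4,1e-4).ravel()
        c=np.polyfit([0,1],[0,0],1);sl=vx/vy
        print("angle",np.degrees(np.arctan2(1,sl)),"x at y=.25:",x0+sl*(.25-y0),"n",(m>.5*np.median(m)).sum(),"resid mm",1e3*np.std(X[m>.5*np.median(m),0]-x0-sl*(X[m>.5*np.median(m),1]-y0)))
print("rail");fit([((.5830,.23),(.5622,.345),-1),((.5830,.23),(.5622,.345),1),((.540,.235),(.518,.34),1),((.540,.235),(.518,.34),-1)],.022)
# overlay
th=np.radians(101.5);c=np.array([.559,.25]);e=np.array([np.cos(th),np.sin(th)]);f=np.array([-e[1],e[0]])
def ov(d,name,crop,k):
    im=cv2.resize(d["frame"][crop[1]:crop[3],crop[0]:crop[2],::-1],None,fx=k,fy=k,interpolation=cv2.INTER_CUBIC)
    def pl(P,col):
        u=(proj(d,P)-np.array(crop[:2])+.5)*k-.5
        cv2.polylines(im,[np.round(u).astype(int).reshape(-1,1,2)],False,col,1)
    a=np.linspace(0,2*np.pi,60)
    for sg in(-1,1): pl([np.r_[c+sg*.068*e+.0185*np.cos(t)*f,.13+.0185*np.sin(t)] for t in a],(0,255,0))
    pl([np.r_[c+x*.2*e+y*.022*f,.022] for x,y in((-1,-1),(1,-1),(1,1),(-1,1),(-1,-1))],(0,0,255))
    return im
A=ov(T,"t",(30,165,265,250),3.4);B=ov(cam("side"),"s",(200,120,295,240),2.6)
W=np.zeros((600,800,3),np.uint8);W[:A.shape[0],:A.shape[1]]=A[:,:800];W[288:288+B.shape[0],:B.shape[1]]=B[:312]
cv2.imwrite("pics/ov1.png",W)
print("red rim",onz(T,[[403,190],[415,178],[415,202]],.06))
E
python3 m2.py
```

```text
1.4 [ 0.1402 -0.5318  0.2313] [-179.9989   -0.0002   14.7721] [-83.9711  14.8188   1.231   76.4133   0.0001  81.2567] 0.08570456408411767
rail
angle 101.66623 x at y=.25: 0.5740448 n 25 resid mm 0.5552216572814505
angle 101.49881 x at y=.25: 0.5807864 n 25 resid mm 0.4341524976297307
angle 101.211655 x at y=.25: 0.5431861 n 25 resid mm 0.6677682830640606
angle 101.374825 x at y=.25: 0.53539944 n 25 resid mm 0.5589743417705463
red rim [[ 0.6053 -0.2619  0.06  ]
 [ 0.6303 -0.2872  0.06  ]
 [ 0.5804 -0.2861  0.06  ]]
```

View pics/ov1.png

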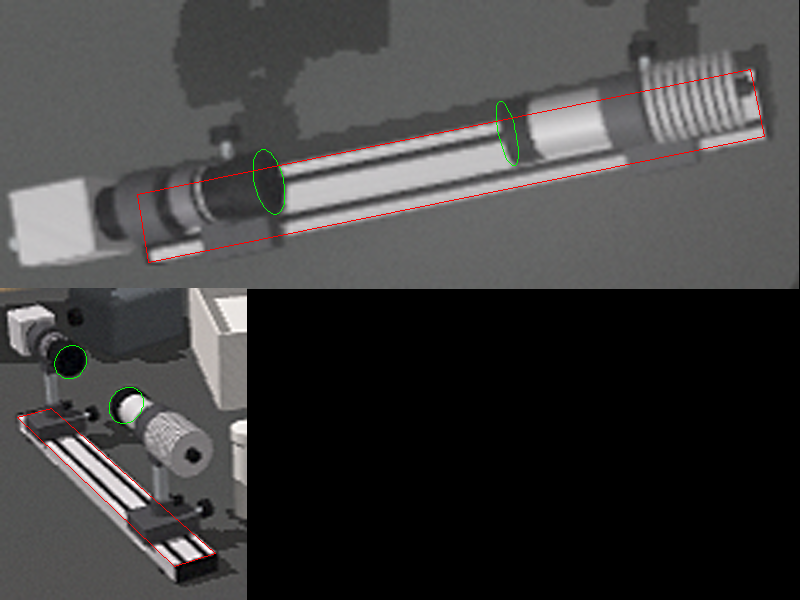

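Emit:
arm_command(deltas=[[0,0,0,5.4],[0,0,0,5.5],[0,0,0,5.5],[25.5,-19.3,0,0],[25.5,-19.3,0,0],[25.5,-19.3,0,0],[25.5,-19.3,0,0],[25.5,-19.3,0,0],[25.5,-19.3,0,0],[25.5,-19.3,0,0]], fingers=50, newtons=25)

```text
time_s: 2.33
tcp_pos: [0.3236, -0.4008, 0.2314]
ee_rot: [180.0, -0.0, -1.6]
wrist_force: [-0.4, -1.2, -0.3]
grip_width: 0.0502
gripper_force: 0.0
```

Emit:
arm_command(deltas=[[25.5,-19.3,0,0],[25.5,-19.3,0,0],[25.5,-19.3,0,0],[25.5,-19.3,0,0],[25.5,-19.3,0,0],[25.5,-19.3,0,0],[25.5,-19.3,0,0],[25.5,-19.3,0,0],[25.5,-19.3,0,0],[25.5,-19.3,0,0]])

```text
time_s: 3.17
tcp_pos: [0.5841, -0.215, 0.2313]
ee_rot: [180.0, -0.0, -1.6]
wrist_force: [-1.3, -1.2, -1.0]
grip_width: 0.0498
gripper_force: 0.0
```

Emit:
arm_command(deltas=[[25.5,-19.3,0,0],[0,0,0,0],[0,0,0,0],[0,0,0,0]])

```text
time_s: 3.5
tcp_pos: [0.6088, -0.1975, 0.231]
ee_rot: [-180.0, 0.0, -1.6]
wrist_force: [0.5, 0.2, 0.1]
grip_width: 0.0502
gripper_force: 0.0
```

Emit:
arm_command(deltas=[[0,0,30,0],[0,0,30,0],[0,0,30,0],[0,0,25,0],[0,0,15,0],[0,0,10,0],[0,0,0,0],[0,0,0,0],[0,0,0,0]])

```text
time_s: 4.25
tcp_pos: [0.6093, -0.1983, 0.0928]
ee_rot: [179.9, -0.1, -1.7]
wrist_force: [0.5, -0.4, 0.7]
grip_width: 0.0498
gripper_force: 0.0
```

```bash
python3 - <<'E'
from h import *
T=cam("top");S=cam("side")
A=cv2.resize(T["frame"][150:250,320:440,::-1],None,fx=3.3,fy=3.3,interpolation=cv2.INTER_CUBIC)
B=cv2.resize(S["frame"][200:330,240:360,::-1],None,fx=3.3,fy=3.3,interpolation=cv2.INTER_CUBIC)
c=np.zeros((440,800,3),np.uint8);c[:A.shape[0],:A.shape[1]]=A;c[:B.shape[0],400:400+B.shape[1]]=B[:,:400];cv2.imwrite("pics/g1.png",c)
E
```

```text
(no output)
```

View pics/g1.png

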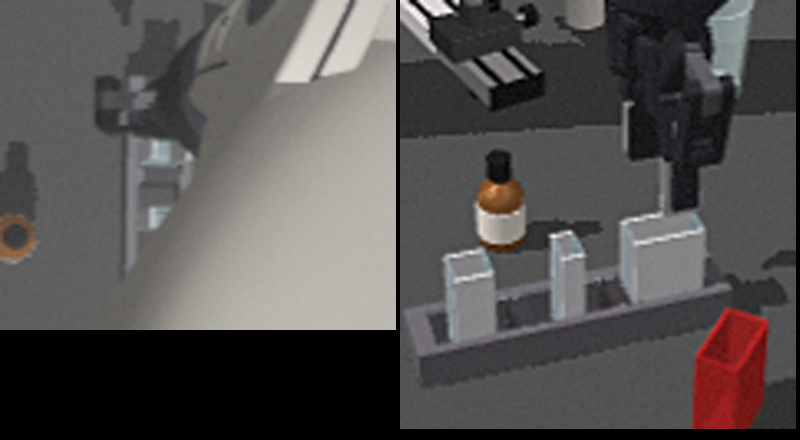

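The side view shows the near finger in line above the long cell, crop (685,190), with the red cell and the neighbouring cells well clear. I descend and close.

Emit:
arm_command(deltas=[[0,0,15,0],[0,0,15,0],[0,0,12,0],[0,0,10,0],[0,0,5,0],[0,0,0,0],[0,0,0,0]])

```text
time_s: 4.93
tcp_pos: [0.6092, -0.1977, 0.0347]
ee_rot: [180.0, -0.0, -1.6]
wrist_force: [0.2, -0.4, 0.5]
grip_width: 0.0504
gripper_force: 0.0
```

Emit:
arm_command(deltas=[[0,0,0,0],[0,0,0,0],[0,0,0,0],[0,0,0,0],[0,0,0,0],[0,0,0,0],[0,0,0,0],[0,0,0,0],[0,0,0,0],[0,0,0,0]], fingers=10, newtons=25)

```text
time_s: 5.77
tcp_pos: [0.6092, -0.1977, 0.0349]
ee_rot: [180.0, -0.1, -1.6]
wrist_force: [-0.8, 0.6, 5.9]
grip_width: 0.0236
gripper_force: 32.2
```

Emit:
arm_command(deltas=[[0,0,-2,0],[0,0,-4,0],[0,0,-6,0],[0,0,-8,0],[0,0,-10,0],[0,0,-10,0],[0,0,-10,0],[0,0,0,0],[0,0,0,0],[0,0,0,0]])

```text
time_s: 6.6
tcp_pos: [0.6088, -0.1975, 0.0842]
ee_rot: [-180.0, 0.0, -1.6]
wrist_force: [0.5, -0.7, -1.2]
grip_width: 0.0233
gripper_force: 31.4
```

Emit:
arm_command(deltas=[[0,0,-15,0],[0,0,-22,0],[0,0,-25,0],[0,0,-28,0],[0,0,-28,0],[0,0,-28,0],[0,0,-25,0],[0,0,-15,0],[0,0,-8,0],[0,0,0,0]])

```text
time_s: 7.43
tcp_pos: [0.6093, -0.1978, 0.2793]
ee_rot: [180.0, -0.1, -1.6]
wrist_force: [-0.1, 0.2, -0.2]
grip_width: 0.0236
gripper_force: 31.4
```

Emit:
arm_command(deltas=[[0,0,0,-2],[0,0,0,-4],[0,0,0,-6],[0,0,0,-6],[0,0,0,-6],[0,0,0,-6],[0,0,0,-6],[0,0,0,-6],[0,0,0,-6],[0,0,0,-6]])

```text
time_s: 8.27
tcp_pos: [0.6086, -0.1975, 0.2761]
ee_rot: [-179.8, 0.0, 52.7]
wrist_force: [-1.1, -0.1, -0.9]
grip_width: 0.0238
gripper_force: 31.4
```

Emit:
arm_command(deltas=[[0,0,0,-6],[0,0,0,-6],[0,0,0,-6],[0,0,0,-6],[0,0,0,-6],[0,0,0,-6],[0,0,0,-6],[0,0,0,-4],[0,0,0,-3],[0,0,0,0]])

```text
time_s: 9.1
tcp_pos: [0.6086, -0.1975, 0.2762]
ee_rot: [-179.9, -0.1, 101.5]
wrist_force: [-0.5, 1.0, -0.2]
grip_width: 0.0233
gripper_force: 31.4
```

Emit:
arm_command(deltas=[[5,0.4,0,0],[12,1,0,0],[20,1.8,0,0],[25,2.2,0,0],[25,2.2,0,0],[25,2.2,0,0],[25,2.2,0,0],[25,2.2,0,0],[25,2.2,0,0],[25,2.2,0,0]])

```text
time_s: 9.93
tcp_pos: [0.5845, 0.016, 0.2781]
ee_rot: [-180.0, -0.0, 101.3]
wrist_force: [0.7, -0.9, -0.8]
grip_width: 0.0234
gripper_force: 31.4
```

Emit:
arm_command(deltas=[[25,2.2,0,0],[25,2.2,0,0],[25,2.2,0,0],[25,2.2,0,0],[25,2.2,0,0],[25,2.2,0,0],[20,1.8,0,0],[15,1.3,0,0],[10,0.9,0,0],[5,0.4,0,0]])

```text
time_s: 10.77
tcp_pos: [0.5623, 0.2152, 0.2781]
ee_rot: [-180.0, -0.0, 101.4]
wrist_force: [0.1, 0.2, -0.9]
grip_width: 0.0235
gripper_force: 31.4
```

Emit:
arm_command(deltas=[[0,0,0,0],[0,0,0,0],[0,0,0,0],[0,0,0,0]])

```text
time_s: 11.1
tcp_pos: [0.5633, 0.2126, 0.2783]
ee_rot: [-180.0, 0.0, 101.3]
wrist_force: [0.4, -0.4, -1.0]
grip_width: 0.0234
gripper_force: 31.4
```

Emit:
arm_command(deltas=[[10,0.7,0,0],[14,1,0,0],[10,0.7,0,0],[3.5,0.3,0,0],[0,0,0,0],[0,0,0,0],[0,0,0,0]])

```text
time_s: 11.68
tcp_pos: [0.5584, 0.2508, 0.2782]
ee_rot: [-180.0, 0.0, 101.4]
wrist_force: [0.3, -0.1, 0.3]
grip_width: 0.0237
gripper_force: 31.4
```

```bash
python3 - <<'E'
from h import *
o=robot.get_obs();print(o["tcp_pos"],o["ee_rot"])
T=cam("top");S=cam("side")
def ov(d,crop,k,z):
    im=cv2.resize(d["frame"][crop[1]:crop[3],crop[0]:crop[2],::-1],None,fx=k,fy=k,interpolation=cv2.INTER_CUBIC)
    th=np.radians(101.45);c=np.array(o["tcp_pos"][:2]);e=np.array([np.cos(th),np.sin(th)]);f=np.array([-e[1],e[0]])
    for zz in(z-.03,z+.03):
        u=(proj(d,[np.r_[c+x*.0215*e+y*.012*f,zz] for x,y in((-1,-1),(1,-1),(1,1),(-1,1),(-1,-1))])-np.array(crop[:2])+.5)*k-.5
        cv2.polylines(im,[np.round(u).astype(int).reshape(-1,1,2)],False,(0,0,255),1)
    return im
A=ov(T,(40,120,240,260),2,o["tcp_pos"][2]);B=ov(S,(190,50,320,190),3,o["tcp_pos"][2])
c=np.zeros((420,800,3),np.uint8);c[:A.shape[0],:A.shape[1]]=A;c[:B.shape[0],402:402+B.shape[1]]=B;cv2.imwrite("pics/g2.png",c)
for n in("cell_long_center","bench_beam"): print(n,finder.pinpoint("side",n)[:2],finder.pinpoint("top",n)[:2])
print(proj(S,[o["tcp_pos"]]),proj(T,[o["tcp_pos"]]))
E
```

```text
[0.55839461 0.2507711  0.27824387] [-1.79996175e+02  8.60627429e-03  1.01386761e+02]
cell_long_center [{'xy': [336.9, 318.8], 'conf': 0.92}, {'xy': [230.8, 99.1], 'conf': 0.7}] [{'xy': [107.6, 211.7], 'conf': 0.69}, {'xy': [415.6, 190.8], 'conf': 0.69}]
bench_beam [{'xy': [237.9, 155.4], 'conf': 0.59}] [{'xy': [141.5, 208.0], 'conf': 0.88}, {'xy': [368.1, 242.7], 'conf': 0.53}]
[[232.36800494 100.53322638]] [[108.0728853  206.64868976]]
```

View pics/g2.png

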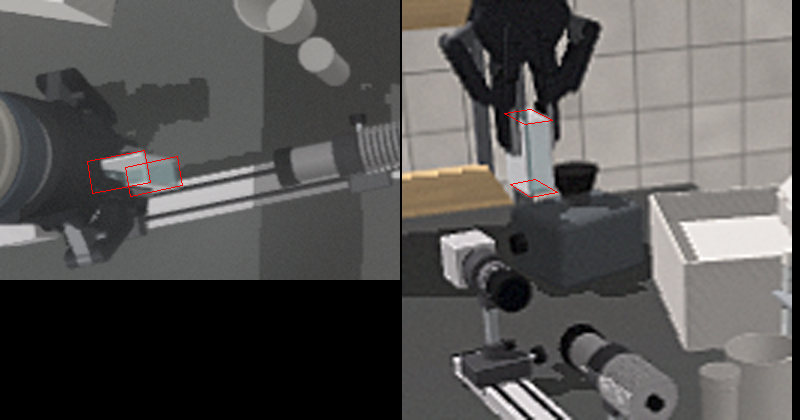

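The red model outline lies on the held cell in both views, top crop (150,175) and side crop (530,155). It is upright and aligned with the rail, so I descend into the gap.

Emit:
arm_command(deltas=[[0,0,8,0],[0,0,15,0],[0,0,20,0],[0,0,20,0],[0,0,20,0],[0,0,20,0],[0,0,18,0],[0,0,14,0],[0,0,8,0],[0,0,4,0]])

```text
time_s: 12.82
tcp_pos: [0.5578, 0.2505, 0.1297]
ee_rot: [-179.9, 0.0, 101.4]
wrist_force: [-0.3, -0.5, 0.8]
grip_width: 0.0238
gripper_force: 31.4
```

Emit:
arm_command(deltas=[[0,0,0,0],[0,0,0,0],[0,0,0,0],[0,0,0,0],[0,0,0,0],[0,0,0,0]])

```text
time_s: 13.32
tcp_pos: [0.5586, 0.2508, 0.1318]
ee_rot: [180.0, -0.0, 101.4]
wrist_force: [-0.3, 0.4, -0.2]
grip_width: 0.0236
gripper_force: 31.4
```

```bash
python3 - <<'E'
from h import *
o=robot.get_obs();print(o["tcp_pos"],o["ee_rot"],o["wrist_force"],o["gripper_force"])
T=cam("top");S=cam("side")
def ov(d,crop,k):
    im=cv2.resize(d["frame"][crop[1]:crop[3],crop[0]:crop[2],::-1],None,fx=k,fy=k,interpolation=cv2.INTER_CUBIC)
    th=np.radians(101.45);c=np.array([.5585,.25]);e=np.array([np.cos(th),np.sin(th)]);f=np.array([-e[1],e[0]])
    for zz in(.10,.16):
        u=(proj(d,[np.r_[c+x*.0215*e+y*.012*f,zz] for x,y in((-1,-1),(1,-1),(1,1),(-1,1),(-1,-1))])-np.array(crop[:2])+.5)*k-.5
        cv2.polylines(im,[np.round(u).astype(int).reshape(-1,1,2)],False,(0,0,255),1)
    return im
A=ov(T,(80,140,210,260),3);B=ov(S,(190,100,290,200),4)
c=np.zeros((420,800,3),np.uint8);c[:A.shape[0],:A.shape[1]]=A;c[:B.shape[0],395:395+B.shape[1]]=B;cv2.imwrite("pics/g3.png",c)
E
```

```text
[0.55861102 0.25079993 0.13175099] [ 1.79952902e+02 -4.11282443e-03  1.01371310e+02] [-0.29155407  0.43386731 -0.24597867] 31.373010277748108
```

View pics/g3.png

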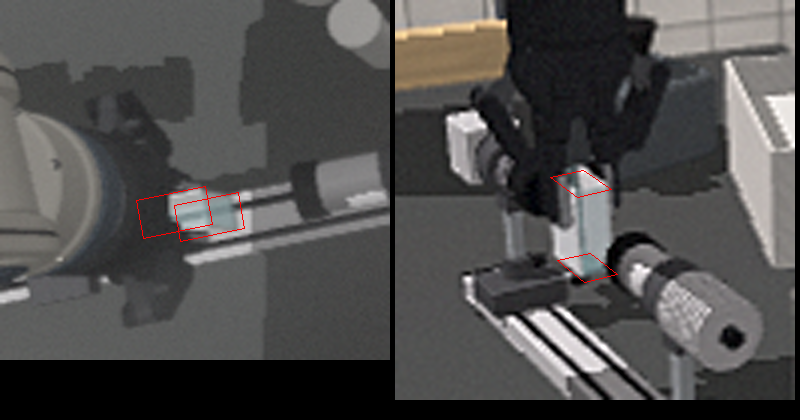

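The cell stands between the lamp and camera, side crop (583,225). It appears about 1 px up and left of the ideal outline, so I check more closely.

```bash
python3 - <<'E'
from h import *
T=cam("top");S=cam("side")
def ov(d,crop,k):
    im=cv2.resize(d["frame"][crop[1]:crop[3],crop[0]:crop[2],::-1],None,fx=k,fy=k,interpolation=cv2.INTER_CUBIC)
    im=cv2.convertScaleAbs(im,alpha=1.4,beta=15)
    th=np.radians(101.45);c=np.array([.5585,.25]);e=np.array([np.cos(th),np.sin(th)]);f=np.array([-e[1],e[0]])
    for zz in(.10,.16):
        u=(proj(d,[np.r_[c+x*.0215*e+y*.012*f,zz] for x,y in((-1,-1),(1,-1),(1,1),(-1,1))])-np.array(crop[:2])+.5)*k-.5
        for q in u: cv2.circle(im,tuple(int(round(v)) for v in q),3,(0,0,255),1)
        print(zz,np.round(u).tolist())
    return im
A=ov(T,(120,190,170,230),8);B=ov(S,(222,135,252,175),13)
c=np.zeros((540,800,3),np.uint8);c[:A.shape[0],:A.shape[1]]=A;c[:B.shape[0],405:405+B.shape[1]]=B;cv2.imwrite("pics/g4.png",c)
E
```

```text
0.1 [[315.0, 114.0], [144.0, 148.0], [161.0, 243.0], [332.0, 209.0]]
0.16 [[229.0, 96.0], [44.0, 134.0], [62.0, 236.0], [247.0, 199.0]]
0.1 [[306.0, 438.0], [218.0, 367.0], [113.0, 392.0], [199.0, 464.0]]
0.16 [[287.0, 161.0], [197.0, 97.0], [90.0, 120.0], [177.0, 186.0]]
```

View pics/g4.png

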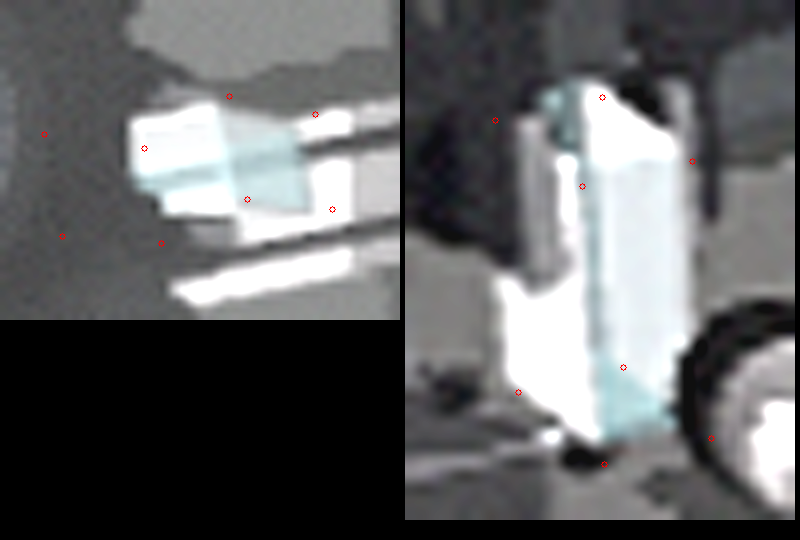

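The residual offset is about 3 mm along the beam and 3 mm high, with roughly 0 mm sideways. All are within tolerance and the cell is motionless, so I hand in.

```bash
python3 -c "
from h import *
print(robot.job_done())"
```

```text
the job is handed in; nothing more can be done
None
```

I handed the job in with the long cell held upright and still by its frosted sides in the beam, by my images about 3 mm off midway, 3 mm high and centred sideways; the judge's verdict was not returned.

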